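Sort the cooking things into their holders

TASK

Tidy up the mixed row of things along the front of the worktop: stand the two jars upright in the two-bay jar caddy, each in the bay that suits its size (thin jar in the narrow bay, fat jar in the wide bay), lay the teaspoon flat in the shallow rectangular tray, and put both tomatoes side by side in the round bowl. Do not tip a jar over, and leave the pepper mill and the mug where they stand.

Things in the scene. Friction and masses are not known exactly. Their poses are not given: they have to be found in the camera images.
- mustard_jar_mid (a point): fat jar: glass jar with pale contents and a white lid, 59 mm in diameter, 103 mm high, standing upright, about 0.36 kg. The point is on its axis, half-way up (51.5 mm above its underside); z is its upward axis.
- spice_jar_mid (a point): thin jar: slim glass jar with a dark cap, 41 mm in diameter, 105 mm high, standing upright, about 0.11 kg. The point is on its axis, half-way up (52.5 mm above its underside); z is its upward axis.
- teaspoon_mid (a point): metal teaspoon lying flat, 132 mm long (along its x), at most 28 mm wide (y), 11 mm high (z up), 0.02 kg. The point is at its middle, 5.5 mm above its underside.
- tomato_a_mid (a point): small round tomato without a stalk, 35 mm in diameter, 0.02 kg. The point is its centre. It can roll.
- tomato_b_mid (a point): small round tomato with a green stalk, 38 mm in diameter, 44 mm high with its stalk, 0.02 kg. The point is its centre, 18.5 mm above its underside as it stands at the start. It can roll.
- jar_caddy: jar caddy, fixed: open-topped wooden box, 147 mm (its x) by 85 mm (its y), 45 mm high, with walls and one off-centre divider 5 mm thick and a floor 5 mm thick. Origin at the centre of its underside, on the worktop. The narrow bay is 57 mm (x) by 75 mm (y) inside with its centre at x = -40 mm; the wide bay is 75 by 75 mm inside with its centre at x = +31 mm; both at y = 0.
- spoon_tray: shallow rectangular wooden tray, fixed: 164 mm (its x) by 92 mm (its y) outside, 18 mm high, walls and floor 4 mm thick. Origin at the centre of its underside, on the worktop.
- round_bowl: round plain steel bowl, fixed: open top, 150 mm across the rim and 136 mm at the foot, 40 mm high, wall 4 mm, flat floor 5 mm thick. Origin at the centre of its underside, on the worktop.
- pepper_mill: bystander: loose dark wooden pepper mill, 58 mm in diameter, 170 mm high, standing at the left of the work. Origin at the centre of its underside.
- mug: bystander: loose green mug with a handle, 92 by 128 mm, 95 mm high, on the front strip right of the row. Origin near the centre of its underside.
There are look-alikes about, which are no part of the job. What is meant by the part that bears spice_jar_mid is not pink, and is the smaller of those in its own colour.

How it is judged:
At the end, for the whole second after the job is handed in: Thin jar in the narrow bay, fat jar in the wide bay (within 13 mm of the bay centre; thin jar 21 mm across), on its floor, upright within 0.15 rad; teaspoon flat in the tray (middle within 30 by 40 mm of its centre); both tomatoes on the bowl floor within 60 mm of its axis; all at rest (x of spice_jar_mid in the frame of jar_caddy between -0.053 and -0.027 m and y of spice_jar_mid in the frame of jar_caddy between -0.021 and 0.021 m and z of each of spice_jar_mid, mustard_jar_mid in the frame of jar_caddy below 0.068 m and angle between each of spice_jar_mid, mustard_jar_mid's own z axis and vertical below 0.15 rad and x of mustard_jar_mid in the frame of jar_caddy between 0.018 and 0.044 m and y of mustard_jar_mid in the frame of jar_caddy between -0.013 and 0.013 m and x of teaspoon_mid in the frame of spoon_tray between -0.03 and 0.03 m and y of teaspoon_mid in the frame of spoon_tray between -0.04 and 0.04 m and z of teaspoon_mid in the frame of spoon_tray below 0.016 m and angle between teaspoon_mid's own z axis and vertical below 0.2 rad and horizontal distance between each of tomato_a_mid, tomato_b_mid and round_bowl below 0.06 m and z of each of tomato_a_mid, tomato_b_mid in the frame of round_bowl below 0.045 m and linear speed of each of spice_jar, mustard_jar, teaspoon, tomato_a, tomato_b below 0.02 m/s); the robot touches nothing.
It fails at once if a jar is tipped over (angle between any of mustard_jar_mid, spice_jar_mid's own z axis and vertical above 0.8 rad).
It fails at once if the pepper mill or the mug is disturbed (distance of any of pepper_mill, mug from where it was at the start of the episode above 0.02 m).
It also fails if it takes over 122 s, if anything falls off the work surface, if the arm or the gripper's body presses on something with over 40 N, if the wrist force passes 120 N, or if a joint passes its speed limit or range.

ROBOT

A 6-joint arm with a two-finger parallel gripper is mounted at the origin on a cart in front of the work surface, level with it; the furniture and walls round the work are solid. World frame = base frame: x ahead of the robot, y to its left, z up, the work surface at z = 0. Lengths are in m, angles in rad, forces in N, time in s.
With the tool pointing down it reaches from about 0.375 to 0.925 m from the base axis. Payload 5.7 kg.
Tool frame: the origin (TCP) lies between the finger pads; the fingertips stand 8 mm ahead of it and the grasp point (between the pads) lies 11 mm behind it; z points along the fingers, y is the line along which they close (so a half turn about z gives the same grasp; the last joint's range is limited). The gripper opens to 88 mm and grips with 3 to 60 N. Pads are 20 mm wide; open, the fingers measure 115 mm over their backs; the gripper's body (75 mm by 178 mm) begins 61 mm behind the grasp point.
Start: joints at [1.213, 0.359, 1.51, -0, 1.272, -0.115], TCP at [0.144, 0.582, 0.231] pointing down, gripper open.
Joint ranges: [-2.97, 2.97], [-1.01, 2.36], [0.21, 2.38], [-0.96, 4.11], [0.2, 2.71], [-2.98, 2.98]. Speed limits (rad/s): [2.39, 2.39, 3.14, 3.14, 3.14, 3.14].

INTERFACE

Orientations are given as a rotation vector (axis times angle).
In Python, from plant import read_state, vision, bot gives the robot as it stands.
- The arm moves only by the tool arm_command, never from a script. Its argument "rows" is one flat list of numbers, 7 for each row, row after row: the closure, from 0 (fully open) to 1 (shut), then the shift along the tool's x, y, z each as a share of 40 mm, from -1 to 1, then the turn, a rotation vector about the tool's x, y, z each as a share of 8 degrees, from -1 to 1. A call has 1 to 10 rows; each row shifts and turns the commanded pose from where the row before left it, along the tool's axes as they then stand; what a row does not reach is not made up. A row lasts 1/10 s, in which the tool goes at most 50 mm and 8.59 degrees, less where a joint would pass 70% of its speed; a pose out of reach is approached as far as the arm can. A call with a number of a shift or a turn outside -1 to 1 is refused whole. A call with a gripper value outside its range is refused whole. The fingers move at their own pace and stop on an object; the grip force is fixed at half the most. Time passes only in rows, so rows that do not move let the fingers close. It gives the time, the measured TCP pose, the force, the opening and the grip force at its end, in the units of the state.
- read_state(): the state, without advancing time (a new reading comes with each control period).
- vision.snapshot(name): name is "side" or "top" or "wrist"; returns (picture, depth): 400x640x3 uint8, red, green, blue; 400x640 float32, m along the optical axis (not along the pixel's ray), 0 where there is no reading.
- vision.calibration(name): a dict with "fx", "fy", "cx", "cy" (pixels), "position" and "orientation" of the camera in the world. Camera axes: x right, y down, z forward; pixel columns grow to the right and rows downward; lengths in m; the calibration is good to about 2 mm. The wrist camera is an equidistant fisheye: a pixel r from the principal point sees the ray r / f radians off the axis. A picture is of the moment at which its call begins: read the wrist's pose just before it. calibration takes no time and is no camera call; for the wrist camera it gives the pose at the moment of the call.
- bot.finish_job(): hands the job in; it is judged then, once.
The state is a dict: "time": time; "joints": joint angles; "dq": joint speeds; "joint_efforts": joint torques, N m; "ee_pos": TCP position; "orientation": TCP orientation; "force": force on the tool from outside, world axes, zero at the start; "ft_torque": the same for the moment, N m; "width": finger opening in m; "grip_force": force on a finger pad.
Only numpy, scipy, OpenCV 4.12 (cv2) and the standard library are available. Lean on these libraries where they do the work, as an engineer would, in place of code of your own. Each camera call takes 0.05 s, during which the arm holds its last target. There are 200 camera calls.

## Working session

There is one attempt and no reset: what is moved stays moved. The work goes in short steps, Python scripts to look and compute and a tool call to move; the robot and the scene stay as the last step left them, time stands still between calls to the robot, and variables do not carry over. Pictures are saved under pics/ and viewed, at most 18 in all, crops included, and the job is handed in when it is done.

Besides the shell and the picture viewer there is one more tool, called by a JSON object that holds its "name" and its "arguments", one argument or row to a line. arm_command: Moves the arm, as the interface text tells. Shift numbers are shares of 40 mm and turn numbers shares of 8 degrees, none past 1 either way. Its arguments: {"type":"object","properties":{"rows":{"type":"array"}},"required":["rows"]}

```bash
ls; mkdir -p pics; cat > h.py <<'E'
import numpy as np, cv2
from scipy.spatial.transform import Rotation as R
from plant import read_state, vision, bot
def rot(o):
    o=np.array(o,float)
    return o if o.shape==(3,3) else (R.from_rotvec(o).as_matrix() if o.size==3 else R.from_quat(o).as_matrix())
def snap(n,f=None):
    c=vision.calibration(n); p,d=vision.snapshot(n)
    if f: cv2.imwrite('pics/'+f,p[:,:,::-1])
    return p,d,c
def cloud(d,c):
    v,u=np.mgrid[:400,:640]
    P=np.dstack([(u-c['cx'])/c['fx']*d,(v-c['cy'])/c['fy']*d,d])
    return P@rot(c['orientation']).T+np.array(c['position'])
def ray(c,u,v,z,fish=False):
    a=np.array([(u-c['cx'])/c['fx'],(v-c['cy'])/c['fy']])
    if fish:
        r=np.linalg.norm(a); k=np.array([*(a/max(r,1e-9)*np.sin(r)),np.cos(r)])
    else: k=np.array([*a,1.])
    k=rot(c['orientation'])@k; p=np.array(c['position'])
    return p+k*(z-p[2])/k[2]
E
python3 - <<'E'
from h import *
for n in('top','side'):
    p,d,c=snap(n,n+'0.png'); print(n,c, d.min(),d.max())
    np.savez(n+'0.npz',p=p,d=d)
print(read_state())
E
```

```text
pics
top {'fx': 495.7855923653992, 'fy': 495.7855923653992, 'cx': 318.2818026033583, 'cy': 199.93176633629622, 'position': array([0.31850801, 0.1220617 , 1.38761666]), 'orientation': array([-2.117408  ,  2.11251362, -0.2085549 ])} 0.0 2.2808232
side {'fx': 483.2199759289055, 'fy': 483.2199759289055, 'cx': 319.69343605418715, 'cy': 195.64051712879626, 'position': array([ 0.65565603, -1.22698811,  0.69647078]), 'orientation': array([-2.01478609, -0.04804132,  0.04968998])} 0.0 3.9999664
{'time': 0.1, 'joints': array([ 1.21288881e+00,  3.59418493e-01,  1.51130777e+00, -2.04052208e-05,
        1.27250012e+00, -1.15134525e-01]), 'dq': array([ 0.00049509, -0.0016899 , -0.00274763, -0.00171851, -0.00024671,
        0.00112982]), 'joint_efforts': array([-7.93643926e-05, -5.16352558e+01, -2.71404773e+01,  6.77094888e-02,
        2.75300816e-02, -5.54699761e-05]), 'ee_pos': array([0.14405934, 0.58182844, 0.22990852]), 'orientation': array([-3.80357551e-01, -3.11811485e+00,  2.50170068e-03]), 'force': array([ 0.22336621,  0.17467177, -0.94096229]), 'ft_torque': array([-0.03629875, -0.00558762,  0.04244616]), 'grip_force': 0.0, 'width': 0.08792837712891867}
```

View pics/top0.png

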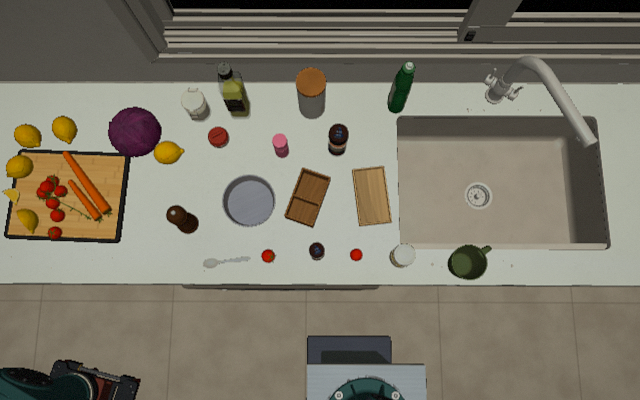

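View pics/side0.png

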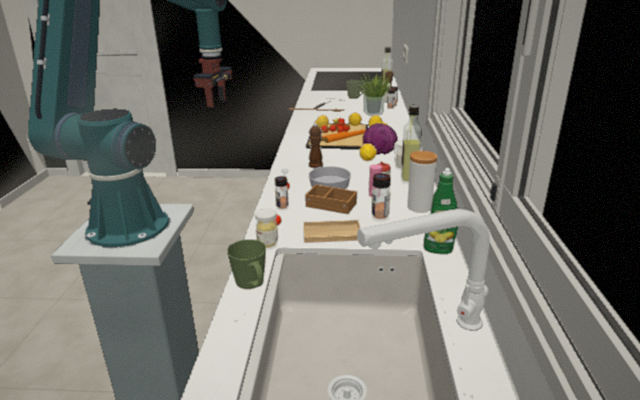

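The top view shows these candidates:
- **Thin jar:** small dark cap (317,250), larger dark cap (338,138), pink (281,145). I choose (317,250).
- **Fat jar:** (403,255), against a white jar at (195,103). I choose (403,255).
- **Tomatoes:** (267,256) and (357,255), against those on the board and a red object at (218,136).
- **Spoon:** (227,262).
- **Fixtures:** caddy (308,197), tray (372,196), bowl (249,201).

The side view agrees, with the small jar at (281,193) and the larger one at (381,197).

```bash
python3 - <<'E'
from h import *
z=np.load('top0.npz');p,d=z['p'],z['d'];c=vision.calibration('top')
P=cloud(d,c)
print('table z',np.median(P[225:240,330:345,2]))
hsv=cv2.cvtColor(p,cv2.COLOR_RGB2HSV)
crop=np.vstack([cv2.resize(p[225:285,195:355],(800,300),interpolation=2),cv2.resize(p[225:285,300:460],(800,300),interpolation=2)])
cv2.imwrite('pics/crop0.png',crop[:,:,::-1])
# things by height and window
def win(n,u0,u1,v0,v1,zlo,zhi=9,rect=False):
    m=np.zeros(d.shape,bool);m[v0:v1,u0:u1]=1;m&=(P[:,:,2]>zlo)&(P[:,:,2]<zhi)&(d>0)
    q=P[m]
    if len(q)<5: print(n,'few',len(q));return
    cc,r=cv2.minEnclosingCircle(q[:,:2].astype(np.float32))
    print(n,len(q),'mean',q.mean(0).round(4),'circ',np.round(cc,4),round(r,4),'zmax',q[:,2].max().round(3))
    if rect: print('   rect',cv2.minAreaRect(q[:,:2].astype(np.float32)))
win('thin',305,330,240,262,.09)
win('fat',385,420,240,270,.09)
win('tomA',345,370,245,265,.012)
win('tomB',258,278,245,268,.012)
win('bowl',215,285,165,235,.03,rect=True)
win('caddy',280,335,160,230,.037,rect=True)
win('tray',345,395,160,230,.012,rect=True)
win('spoon',198,255,250,275,.004,rect=True)
win('mill',160,205,200,240,.15); win('mug',440,495,235,285,.08)
win('bigspice',320,355,115,160,.1);win('pink',270,292,130,160,.06)
for n,(u,v,zz) in dict(thin=(317,250,.105),tomA=(357,255,.0175),tomB=(267.5,256,.0185),spoon=(227,262,.005)).items(): print(n,ray(c,u,v,zz).round(4))
E
```

```text
table z -0.00045345893291992567
thin 194 mean [0.4482 0.1307 0.1041] circ [0.4487 0.1306] 0.0203 zmax 0.111
fat 407 mean [ 0.4372 -0.0961  0.1017] circ [ 0.4379 -0.0973] 0.0295 zmax 0.111
tomA 126 mean [0.4437 0.0233 0.0268] circ [0.4446 0.0226] 0.0172 zmax 0.038
tomB 146 mean [0.4394 0.2634 0.0304] circ [0.4403 0.2625] 0.0201 zmax 0.044
bowl 332 mean [0.6009 0.3273 0.0375] circ [0.5842 0.3057] 0.0922 zmax 0.048
   rect ((0.5897036194801331, 0.31964850425720215), (0.1564927101135254, 0.14831501245498657), 24.225770950317383)
caddy 382 mean [0.602  0.1585 0.0437] circ [0.6034 0.1575] 0.0841 zmax 0.051
   rect ((0.603385865688324, 0.1572432965040207), (0.08543999493122101, 0.14753185212612152), 70.073974609375)
tray 269 mean [ 0.612  -0.0236  0.0169] circ [ 0.6119 -0.0245] 0.0921 zmax 0.025
   rect ((0.6120333075523376, -0.023754805326461792), (0.1652405560016632, 0.09254103153944016), 6.732760906219482)
spoon 197 mean [0.4251 0.3864 0.0067] circ [0.4317 0.3817] 0.0779 zmax 0.016
   rect ((0.42213091254234314, 0.38164007663726807), (0.06629668921232224, 0.15361493825912476), 0.1936771720647812)
mill 178 mean [0.5332 0.4891 0.1566] circ [0.5343 0.4892] 0.0215 zmax 0.174
mug 281 mean [ 0.4239 -0.2793  0.0897] circ [ 0.4267 -0.2751] 0.0595 zmax 0.099
bigspice 378 mean [0.7502 0.074  0.1344] circ [0.7546 0.0738] 0.0282 zmax 0.147
pink 235 mean [0.7403 0.2315 0.0974] circ [0.7446 0.2328] 0.0211 zmax 0.112
thin [0.446  0.1294 0.105 ]
tomA [0.4411 0.0196 0.0175]
tomB [0.4377 0.2663 0.0185]
spoon [0.422  0.3798 0.005 ]
```

View pics/crop0.png

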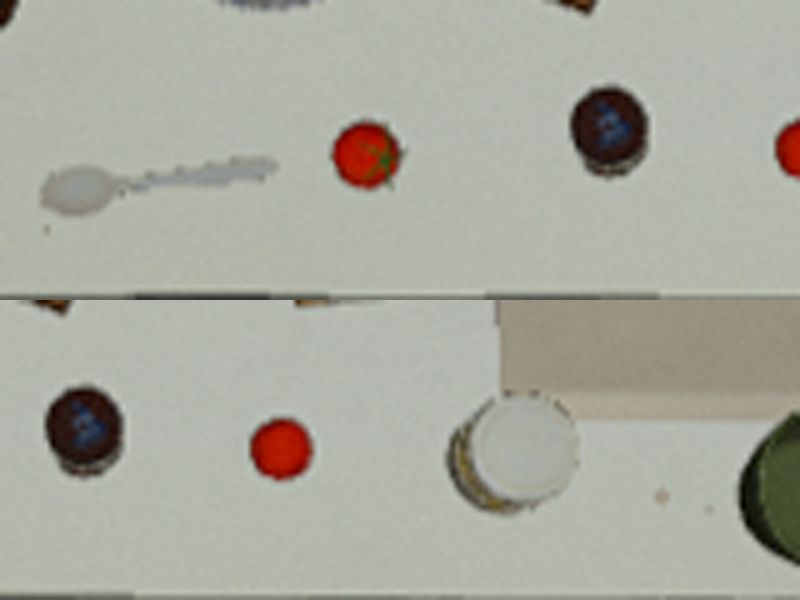

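The crop confirms the choice. The dark-capped thin jar is at top (317,250), the stalked tomato at (267,256), the plain tomato at (357,255), the fat jar at (403,255) and the mug at far right. The first job is to square the tool and head for the thin jar.

{"name": "arm_command", "arguments": {
  "rows": [0, 0, 0, 0, 0, 0, -0.88, 0, 0, 0, 0, 0, 0, -0.88, 0, -0.6, -0.9, 0, 0, 0, 0, 0, -0.6, -0.9, 0, 0, 0, 0, 0, -0.6, -0.9, 0, 0, 0, 0, 0, -0.6, -0.9, 0, 0, 0, 0, 0, -0.6, -0.9, 0, 0, 0, 0, 0, -0.6, -0.9, 0, 0, 0, 0, 0, -0.6, -0.9, 0, 0, 0, 0, 0, -0.6, -0.9, 0, 0, 0, 0]
}}

```text
time: 1.1
ee_pos: [0.3375, 0.2933, 0.2305]
orientation: [0.005, -3.141, 0.0]
force: [0.6, -0.2, 0.2]
width: 0.0877
grip_force: 0.0
```

```bash
cat >> h.py <<'E'
def go(x,y,z,yaw=180,n=None):
    "tool-frame shift in shares of 40 mm and turn about tool z in shares of 8 deg to the pose (tool down, tool x at yaw deg)"
    s=read_state(); T=rot(s['orientation'])
    d=T.T@(np.array([x,y,z])-s['ee_pos'])/.04
    Rt=R.from_euler('z',yaw,degrees=True).as_matrix()@np.diag([1,-1,-1.])
    w=R.from_matrix(T.T@Rt).as_rotvec(degrees=True)/8
    print('t',round(s['time'],2),'at',np.round(s['ee_pos'],4),'w',round(s['width'],4),'shift',d.round(2),'turn',w.round(2))
E
python3 - <<'E'
from h import *
p,d,c=snap('wrist','w0.png'); print(c)
go(.448,.1305,.064)
# bowl rim, spoon, from the first top picture
z=np.load('top0.npz');p,d=z['p'],z['d'];c=vision.calibration('top');P=cloud(d,c)
m=np.zeros(d.shape,bool);m[165:235,215:285]=1;m&=(P[:,:,2]>.03)&(P[:,:,2]<.05)
q=P[m][:,:2]
o=np.array([.61,.327])
for i in range(20):
    r=np.linalg.norm(q-o,axis=1);k=abs(r-.073)<.02
    A=np.c_[2*q[k],np.ones(k.sum())];s=np.linalg.lstsq(A,(q[k]**2).sum(1),rcond=None)[0];o=s[:2]
print('bowl',o,np.sqrt(s[2]+o@o),k.sum())
for u,v in((210.6,263),(250,258.2),(203,263.5)):print(ray(c,u,v,.006).round(4))
E
```

```text
{'fx': 309.70691628693146, 'fy': 309.70691628693146, 'cx': 320.5781840600577, 'cy': 200.90710466134436, 'position': array([0.26857065, 0.29279419, 0.3840226 ]), 'orientation': array([2.08503671, 2.09078721, 0.26623326])}
t 1.15 at [0.3408 0.2888 0.2305] w 0.088 shift [-2.67 -3.94  4.18] turn [-0.03  0.01  0.01]
bowl [0.59162306 0.32004057] 0.0717799231492028 330
[0.4191 0.425  0.006 ]
[0.4326 0.3161 0.006 ]
[0.4176 0.446  0.006 ]
```

View pics/w0.png

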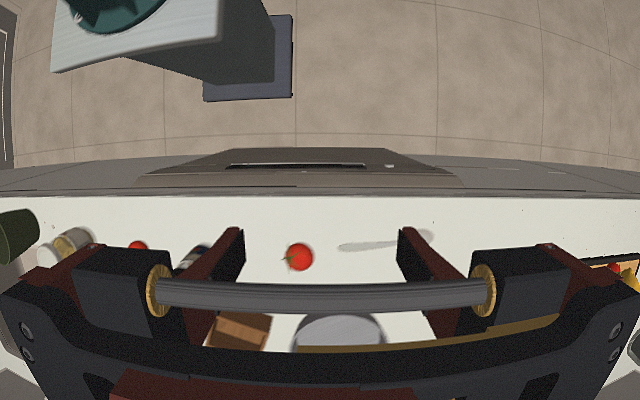

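The wrist view shows the stalked tomato at (299,257), the spoon at (385,243) and the thin jar at about (195,258) behind the left finger. Now over the thin jar and down.

{"name": "arm_command", "arguments": {
  "rows": [0, -0.67, -0.98, 0, 0, 0, 0, 0, -0.67, -0.98, 0, 0, 0, 0, 0, -0.67, -0.98, 0, 0, 0, 0, 0, -0.66, -0.98, 0, 0, 0, 0, 0, 0, 0, 0, 0, 0, 0, 0, 0, 0, 0.84, 0, 0, 0, 0, 0, 0, 0.84, 0, 0, 0, 0, 0, 0, 0.84, 0, 0, 0, 0, 0, 0, 0.84, 0, 0, 0, 0, 0, 0, 0.82, 0, 0, 0]
}}

```text
time: 2.15
ee_pos: [0.4436, 0.1392, 0.0622]
orientation: [0.005, -3.141, -0.0]
force: [1.2, -0.8, -0.4]
width: 0.0878
grip_force: 0.0
```

```bash
python3 - <<'E'
from h import *
p,d,c=snap('wrist','w1.png')
go(.448,.1305,.064)
E
```

```text
t 2.2 at [0.4406 0.1386 0.0582] w 0.0878 shift [-0.18 -0.2  -0.15] turn [-0.01 -0.05  0.02]
```

View pics/w1.png

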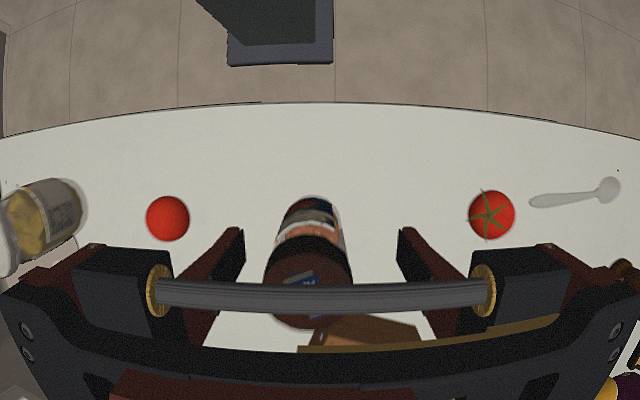

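The wrist view shows the jar between the fingers at (308,260), slightly left of centre, as the numbers say. I correct and close.

{"name": "arm_command", "arguments": {
  "rows": [0, -0.18, -0.2, -0.15, 0, 0, 0, 0, 0, 0, 0, 0, 0, 0, 0, 0, 0, 0, 0, 0, 0, 1, 0, 0, 0, 0, 0, 0, 1, 0, 0, 0, 0, 0, 0, 1, 0, 0, 0, 0, 0, 0, 1, 0, 0, 0, 0, 0, 0, 1, 0, 0, 0, 0, 0, 0, 1, 0, 0, 0, 0, 0, 0]
}}

```text
time: 3.1
ee_pos: [0.4515, 0.1305, 0.0694]
orientation: [0.005, -3.141, 0.0]
force: [-0.6, 1.0, 0.1]
width: 0.0434
grip_force: 0.3
```

```bash
python3 - <<'E'
from h import *
go(.5657,.171,.069)
print(read_state()['grip_force'])
E
```

```text
t 3.1 at [0.4515 0.1305 0.0694] w 0.0434 shift [-2.86  1.    0.01] turn [-0.   -0.    0.02]
0.28114196844398975
```

{"name": "arm_command", "arguments": {
  "rows": [1, 0, 0, 0, 0, 0, 0, 1, 0, 0, 0, 0, 0, 0, 1, 0, 0, 0, 0, 0, 0, 1, 0, 0, -0.5, 0, 0, 0, 1, 0, 0, -0.5, 0, 0, 0, 1, 0, 0, -0.6, 0, 0, 0, 1, 0, 0, 0, 0, 0, 0, 1, 0, 0, 0, 0, 0, 0]
}}

```text
time: 3.9
ee_pos: [0.4517, 0.1304, 0.1334]
orientation: [-0.005, 3.141, -0.0]
force: [-0.2, -0.6, -0.9]
width: 0.0403
grip_force: 29.9
```

{"name": "arm_command", "arguments": {
  "rows": [1, -0.6, 0.2, 0, 0, 0, 0, 1, -0.6, 0.2, 0, 0, 0, 0, 1, -0.6, 0.2, 0, 0, 0, 0, 1, -0.6, 0.2, 0, 0, 0, 0, 1, -0.54, 0.2, 0, 0, 0, 0, 1, 0, 0, 0, 0, 0, 0, 1, 0, 0, 0, 0, 0, 0, 1, 0, 0, 0, 0, 0, 0]
}}

```text
time: 4.7
ee_pos: [0.5669, 0.1703, 0.1323]
orientation: [0.005, -3.138, 0.001]
force: [-0.3, -0.8, -1.4]
width: 0.0403
grip_force: 29.9
```

```bash
python3 - <<'E'
from h import *
print(read_state()['grip_force'])
go(.5692,.171,.0755)
p,d,c=snap('top'); P=cloud(d,c)
p2,_,_=snap('side')
cv2.imwrite('pics/c1.png',np.hstack([cv2.resize(p[150:250,230:350],(480,400)),cv2.resize(p2[140:260,260:350],(300,400))])[:,:,::-1])
E
```

```text
29.917163103818893
t 4.7 at [0.5669 0.1703 0.1323] w 0.0403 shift [-0.06  0.02  1.42] turn [-0.01 -0.02  0.02]
```

View pics/c1.png

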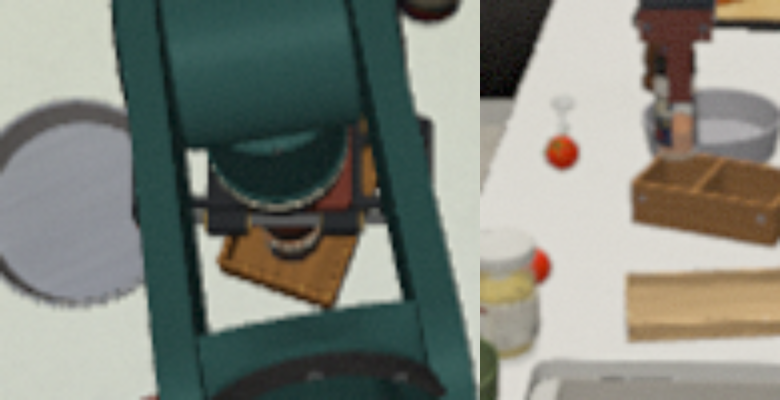

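The side view shows the jar held upright above the near (narrow) bay, at about crop (680,140). The divider is at (705,178). I lower and release.

{"name": "arm_command", "arguments": {
  "rows": [1, -0.06, 0, 0.5, 0, 0, 0, 1, 0, 0, 0.5, 0, 0, 0, 1, 0, 0, 0.3, 0, 0, 0, 1, 0, 0, 0.08, 0, 0, 0, 1, 0, 0, 0, 0, 0, 0, 1, 0, 0, 0.05, 0, 0, 0, 1, 0, 0, 0, 0, 0, 0]
}}

```text
time: 5.5
ee_pos: [0.5719, 0.1709, 0.0768]
orientation: [-0.005, 3.141, 0.0]
force: [-0.6, -0.0, -0.3]
width: 0.0407
grip_force: 29.9
```

{"name": "arm_command", "arguments": {
  "rows": [1, 0.06, 0, 0.05, 0, 0, 0, 1, 0, 0, 0, 0, 0, 0, 0.5, 0, 0, 0, 0, 0, 0, 0, 0, 0, 0, 0, 0, 0, 0, 0, 0, 0, 0, 0, 0, 0, 0, 0, 0, 0, 0, 0, 0, 0, 0, 0, 0, 0, 0]
}}

```text
time: 6.2
ee_pos: [0.5691, 0.1708, 0.0742]
orientation: [0.005, -3.142, 0.0]
force: [-0.6, -0.1, 0.0]
width: 0.0723
grip_force: 0.0
```

{"name": "arm_command", "arguments": {
  "rows": [0, 0, 0, -0.5, 0, 0, 0, 0, 0, 0, -1, 0, 0, 0, 0, 0, 0, -1, 0, 0, 0, 0, 0, 0, -1, 0, 0, 0, 0, 0.5, -1, 0, 0, 0, 0, 0, 0.6, -1, 0, 0, 0, 0, 0, 0.6, -1, 0, 0, 0, 0, 0, 0.6, -1, 0, 0, 0, 0, 0, 0.5, -1, 0, 0, 0, 0, 0, 0.5, -1, 0, 0, 0, 0]
}}

```text
time: 7.2
ee_pos: [0.4367, -0.0708, 0.2145]
orientation: [-0.005, 3.141, -0.001]
force: [0.4, -0.1, 0.2]
width: 0.0875
grip_force: 0.0
```

```bash
python3 - <<'E'
from h import *
go(.4375,-.097,.069)
p,d,c=snap('top'); P=cloud(d,c)
cv2.imwrite('pics/c2.png',cv2.resize(p[150:280,240:440],(800,520))[:,:,::-1])
m=np.zeros(d.shape,bool);m[160:230,285:335]=1;m&=(P[:,:,2]>.09)&(P[:,:,2]<.125)
q=P[m];print(len(q),q.mean(0) if len(q) else 0, cv2.minEnclosingCircle(q[:,:2].astype(np.float32)) if len(q) else 0)
E
```

```text
t 7.2 at [ 0.4367 -0.0708  0.2145] w 0.0875 shift [-0.02 -0.65  3.64] turn [-0.    0.    0.02]
194 [0.56485712 0.16904104 0.10829042] ((0.5655624866485596, 0.1695796400308609), 0.020590106025338173)
```

View pics/c2.png

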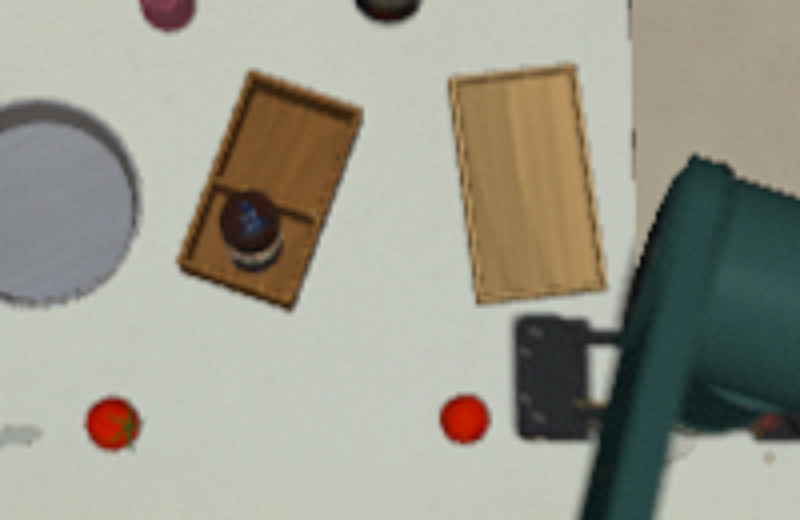

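The picture shows the thin jar standing in the narrow near bay at crop (250,230), well centred. Next is the fat jar.

{"name": "arm_command", "arguments": {
  "rows": [0, 0, -0.65, 0, 0, 0, 0, 0, 0, 0, 0, 0, 0, 0, 0, 0, 0, 0, 0, 0, 0, 0, 0, 0, 0, 0, 0, 0]
}}

```text
time: 7.65
ee_pos: [0.4378, -0.0946, 0.2142]
orientation: [0.005, -3.141, -0.001]
force: [-0.4, 1.4, 0.1]
width: 0.0877
grip_force: 0.0
```

```bash
python3 - <<'E'
from h import *
go(.4375,-.097,.069)
p,d,c=snap('wrist','w2.png')
E
```

```text
t 7.65 at [ 0.4378 -0.0946  0.2142] w 0.0877 shift [ 0.01 -0.06  3.63] turn [ 0.   -0.    0.02]
```

View pics/w2.png

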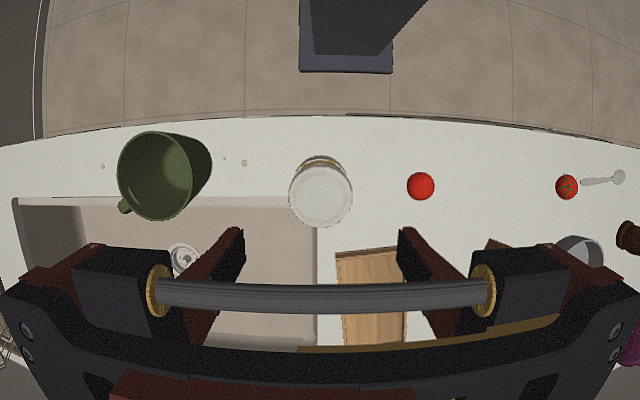

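The jar lid is at (320,194), centred between the fingers. I descend and grip.

{"name": "arm_command", "arguments": {
  "rows": [0, 0, -0.03, 0.9, 0, 0, 0, 0, 0, 0, 0.9, 0, 0, 0, 0, 0, 0, 0.9, 0, 0, 0, 0, 0, 0, 0.9, 0, 0, 0, 0, 0, 0, 0, 0, 0, 0, 1, 0, 0, 0, 0, 0, 0, 1, 0, 0, 0, 0, 0, 0, 1, 0, 0, 0, 0, 0, 0, 1, 0, 0, 0, 0, 0, 0, 1, 0, 0, 0, 0, 0, 0]
}}

```text
time: 8.7
ee_pos: [0.4388, -0.097, 0.0715]
orientation: [-0.004, 3.139, -0.001]
force: [0.3, 2.6, 8.5]
width: 0.0573
grip_force: 30.0
```

{"name": "arm_command", "arguments": {
  "rows": [1, 0, 0, 0, 0, 0, 0, 1, 0, 0, 0, 0, 0, 0, 1, 0, 0, -0.5, 0, 0, 0, 1, 0, 0, -0.7, 0, 0, 0, 1, 0, 0, -0.6, 0, 0, 0, 1, 0, 0, 0, 0, 0, 0, 1, 0, 0, 0, 0, 0, 0]
}}

```text
time: 9.4
ee_pos: [0.4378, -0.0968, 0.1422]
orientation: [-0.004, 3.141, -0.001]
force: [-0.3, -0.2, -3.0]
width: 0.057
grip_force: 30.0
```

```bash
python3 - <<'E'
from h import *
go(.6324,.1467,.0745)
p,d,c=snap('wrist'); 
p2,d2,c2=snap('side'); print(read_state()['grip_force'])
cv2.imwrite('pics/c3.png',np.hstack([cv2.resize(p,(480,300)),cv2.resize(p2[110:290,220:380],(267,300))])[:,:,::-1])
E
```

```text
t 9.4 at [ 0.4378 -0.0968  0.1422] w 0.057 shift [-4.88  6.08  1.69] turn [-0.    0.01  0.02]
29.99956421650495
```

View pics/c3.png

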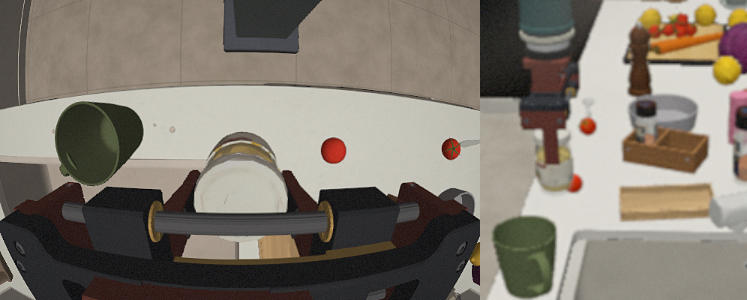

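Side view: the fat jar is lifted upright in the gripper at crop (553,160), with the thin jar in the caddy at (647,115). I move x first, then y, to stay clear of the thin jar.

{"name": "arm_command", "arguments": {
  "rows": [1, -0.5, 0, 0, 0, 0, 0, 1, -0.8, 0, 0, 0, 0, 0, 1, -0.9, 0, 0, 0, 0, 0, 1, -0.9, 0.3, 0, 0, 0, 0, 1, -0.9, 0.7, 0, 0, 0, 0, 1, -0.6, 0.8, 0, 0, 0, 0, 1, -0.28, 0.8, 0, 0, 0, 0, 1, 0, 0.8, 0, 0, 0, 0, 1, 0, 0.8, 0, 0, 0, 0, 1, 0, 0.8, 0, 0, 0, 0]
}}

```text
time: 10.5
ee_pos: [0.6311, 0.105, 0.1397]
orientation: [0.004, -3.138, 0.001]
force: [-0.0, -0.4, -1.8]
width: 0.0574
grip_force: 30.0
```

{"name": "arm_command", "arguments": {
  "rows": [1, 0, 0.6, 0, 0, 0, 0, 1, 0, 0.48, 0, 0, 0, 0, 1, 0, 0, 0, 0, 0, 0, 1, 0, 0, 0, 0, 0, 0, 1, 0, 0, 0, 0, 0, 0]
}}

```text
time: 11.0
ee_pos: [0.6321, 0.1459, 0.1416]
orientation: [0.004, -3.141, 0.001]
force: [-1.1, -0.0, -2.7]
width: 0.0571
grip_force: 30.0
```

```bash
python3 - <<'E'
from h import *
go(.6324,.1467,.0765); print(read_state()['grip_force'])
E
```

```text
t 11.0 at [0.6321 0.1459 0.1416] w 0.0571 shift [-0.01  0.02  1.63] turn [-0.01 -0.01  0.02]
29.99958438327667
```

{"name": "arm_command", "arguments": {
  "rows": [1, 0, 0.02, 0.5, 0, 0, 0, 1, 0, 0, 0.5, 0, 0, 0, 1, 0, 0, 0.4, 0, 0, 0, 1, 0, 0, 0.2, 0, 0, 0, 1, 0, 0, 0, 0, 0, 0, 1, 0, 0, 0, 0, 0, 0]
}}

```text
time: 11.6
ee_pos: [0.6328, 0.1472, 0.0788]
orientation: [-0.004, 3.141, -0.0]
force: [0.6, 0.0, -2.3]
width: 0.0576
grip_force: 30.0
```

{"name": "arm_command", "arguments": {
  "rows": [1, 0, 0, 0.06, 0, 0, 0, 1, 0, 0, 0, 0, 0, 0, 0.5, 0, 0, 0, 0, 0, 0, 0, 0, 0, 0, 0, 0, 0, 0, 0, 0, 0, 0, 0, 0, 0, 0, 0, 0, 0, 0, 0, 0, 0, 0, -0.8, 0, 0, 0, 0, 0, 0, -1, 0, 0, 0, 0, 0, 0, -1, 0, 0, 0, 0, 0, 0, -0.6, 0, 0, 0]
}}

```text
time: 12.6
ee_pos: [0.6338, 0.148, 0.2156]
orientation: [-0.005, 3.137, 0.001]
force: [0.2, 1.0, -1.1]
width: 0.0878
grip_force: 0.0
```

{"name": "arm_command", "arguments": {
  "rows": [0, 0.8, -0.5, 0, 0, 0, 0, 0, 0.8, -0.55, 0, 0, 0, 0, 0, 0.8, -0.55, 0, 0, 0, 0, 0, 0.8, -0.55, 0, 0, 0, 0, 0, 0.8, -0.5, 0, 0, 0, 0, 0, 0.72, -0.5, 0, 0, 0, 0, 0, 0, 0, 0, 0, 0, 0, 0, 0, 0, 0, 0, 0, 0]
}}

```text
time: 13.4
ee_pos: [0.4443, 0.021, 0.2125]
orientation: [-0.003, 3.14, -0.0]
force: [0.2, 0.2, 0.6]
width: 0.0881
grip_force: 0.0
```

```bash
python3 - <<'E'
from h import *
p,d,c=snap('top'); P=cloud(d,c)
for n,(u0,u1,v0,v1) in dict(jars=(285,340,160,230),).items():
    m=np.zeros(d.shape,bool);m[v0:v1,u0:u1]=1;m&=(P[:,:,2]>.095)&(P[:,:,2]<.125)
    k,l=cv2.connectedComponents(m.astype(np.uint8))
    for i in range(1,k):
        q=P[l==i]
        if len(q)>20: print(len(q),q.mean(0).round(4),cv2.minEnclosingCircle(q[:,:2].astype(np.float32)))
def red(p,c,n,zs,fish):
    h=cv2.cvtColor(p,cv2.COLOR_RGB2HSV); m=(((h[...,0]<6)|(h[...,0]>174))&(h[...,1]>190)&(h[...,2]>90)).astype(np.uint8)
    k,_,st,ce=cv2.connectedComponentsWithStats(m)
    for i in range(1,k):
        if st[i,4]>60: print(n,st[i,4],ce[i].round(1),ray(c,*ce[i],zs,fish).round(4))
red(p[:, :],c,'top',.018,False)
p,d,c=snap('wrist'); red(p,c,'wrist',.018,True)
go(.443,.021,.011)
E
```

```text
374 [0.6297 0.1463 0.1066] ((0.6303675770759583, 0.14696794748306274), 0.02982964925467968)
192 [0.565  0.1692 0.1088] ((0.5661460161209106, 0.16887086629867554), 0.020772358402609825)
top 245 [217.4 136.2] [0.7834 0.4194 0.018 ]
top 154 [ 45.  187.2] [0.6309 0.9024 0.018 ]
top 70 [ 59.1 189.7] [0.6238 0.8615 0.018 ]
top 181 [ 54.5 210.5] [0.5638 0.8682 0.018 ]
top 67 [ 55.6 232.3] [0.5022 0.8583 0.018 ]
top 75 [265.9 255.2] [0.4398 0.2707 0.018 ]
wrist 638 [323.9 178.7] [0.4402 0.0253 0.018 ]
wrist 67 [511.7 169.6] [0.4238 0.2702 0.018 ]
wrist 99 [517.9 178.4] [0.4351 0.2826 0.018 ]
wrist 81 [512.4 187.4] [0.4474 0.2748 0.018 ]
t 13.5 at [0.4454 0.0215 0.2124] w 0.0875 shift [ 0.07 -0.01  5.03] turn [-0.    0.01  0.02]
```

Both jars stand centred in their bays. Now tomato A.

{"name": "arm_command", "arguments": {
  "rows": [0, 0.07, 0.03, 1, 0, 0, 0, 0, 0, 0, 1, 0, 0, 0, 0, 0, 0, 1, 0, 0, 0, 0, 0, 0, 0.9, 0, 0, 0, 0, 0, 0, 0.7, 0, 0, 0, 0, 0, 0, 0.2, 0, 0, 0, 0, 0, 0, 0.1, 0, 0, 0, 0, 0, 0, 0, 0, 0, 0, 0, 0, 0, 0, 0, 0, 0]
}}

```text
time: 14.4
ee_pos: [0.4424, 0.0224, 0.0169]
orientation: [-0.005, 3.139, -0.001]
force: [0.5, -0.8, -0.0]
width: 0.0878
grip_force: 0.0
```

```bash
python3 - <<'E'
from h import *
p,d,c=snap('wrist','w3.png'); go(.442,.0225,.011)
E
```

```text
t 14.45 at [0.4423 0.0224 0.017 ] w 0.0878 shift [0.01 0.   0.15] turn [-0.    0.02  0.02]
```

View pics/w3.png

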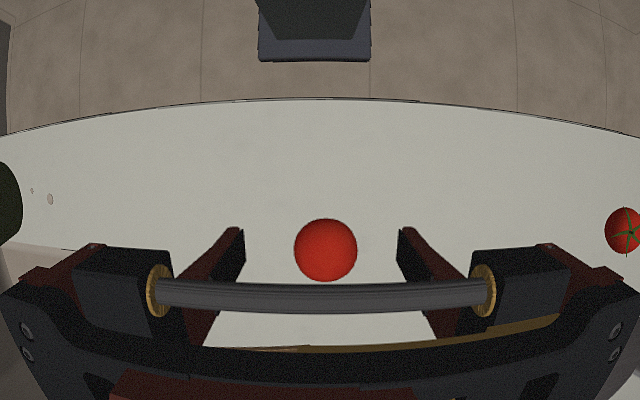

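The tomato sits at (325,250), centred between the fingers. I lower a little and close.

{"name": "arm_command", "arguments": {
  "rows": [0, 0, 0.05, 0.12, 0, 0, 0, 0.5, 0, 0, 0, 0, 0, 0, 1, 0, 0, 0, 0, 0, 0, 1, 0, 0, 0, 0, 0, 0, 1, 0, 0, 0, 0, 0, 0, 1, 0, 0, 0, 0, 0, 0, 1, 0, 0, 0, 0, 0, 0, 1, 0, 0, 0, 0, 0, 0, 1, 0, 0, 0, 0, 0, 0, 1, 0, 0, 0, 0, 0, 0]
}}

```text
time: 15.45
ee_pos: [0.441, 0.0244, 0.011]
orientation: [0.005, -3.141, 0.0]
force: [-0.8, -0.2, -0.7]
width: 0.032
grip_force: 30.0
```

{"name": "arm_command", "arguments": {
  "rows": [1, 0, 0, -0.5, 0, 0, 0, 1, 0, 0, -1, 0, 0, 0, 1, 0, 0, -1, 0, 0, 0, 1, 0, 0, 0, 0, 0, 0, 1, 0, 0, 0, 0, 0, 0]
}}

```text
time: 15.95
ee_pos: [0.4418, 0.0244, 0.1118]
orientation: [-0.005, 3.139, -0.001]
force: [-0.9, -0.3, -0.4]
width: 0.0322
grip_force: 30.0
```

```bash
python3 - <<'E'
from h import *
go(.5916+.028,.320,.025)
print(read_state()['grip_force'])
E
```

```text
t 15.95 at [0.4418 0.0244 0.1118] w 0.0322 shift [-4.46  7.38  2.18] turn [-0.    0.02  0.02]
29.999888422898948
```

{"name": "arm_command", "arguments": {
  "rows": [1, 0, 0.5, -0.6, 0, 0, 0, 1, 0, 0.9, -0.6, 0, 0, 0, 1, 0, 1, 0, 0, 0, 0, 1, 0, 1, 0, 0, 0, 0, 1, 0, 1, 0, 0, 0, 0, 1, 0, 1, 0, 0, 0, 0, 1, -0.5, 0.9, 0, 0, 0, 0, 1, -0.8, 0.7, 0, 0, 0, 0, 1, -0.9, 0.38, 0, 0, 0, 0, 1, -0.9, 0, 0, 0, 0, 0]
}}

```text
time: 16.95
ee_pos: [0.564, 0.3222, 0.1563]
orientation: [0.009, -3.138, 0.001]
force: [0.5, 0.4, 0.1]
width: 0.0318
grip_force: 30.0
```

{"name": "arm_command", "arguments": {
  "rows": [1, -0.8, 0, 0, 0, 0, 0, 1, -0.56, 0, 0, 0, 0, 0, 1, 0, 0, 0.9, 0, 0, 0, 1, 0, 0, 0.9, 0, 0, 0, 1, 0, 0, 0, 0, 0, 0, 1, 0, 0, 0, 0, 0, 0]
}}

```text
time: 17.55
ee_pos: [0.6171, 0.3195, 0.0849]
orientation: [0.005, -3.137, 0.003]
force: [0.1, 0.1, -0.3]
width: 0.0323
grip_force: 30.0
```

```bash
python3 - <<'E'
from h import *
go(.5916+.028,.320,.018)
p,d,c=snap('wrist','w4.png')
E
```

```text
t 17.55 at [0.6171 0.3195 0.0849] w 0.0323 shift [-0.07  0.01  1.67] turn [-0.01 -0.03  0.02]
```

View pics/w4.png

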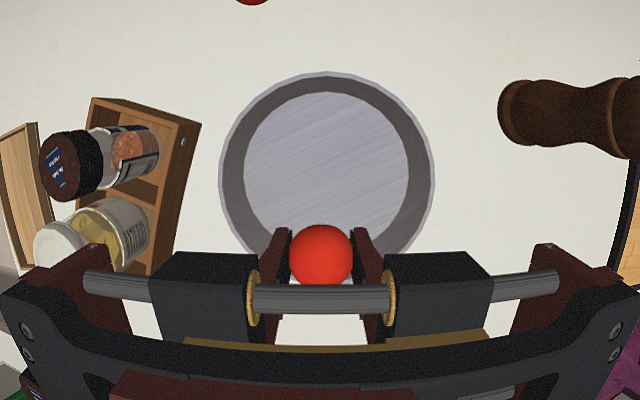

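The tomato is held at (321,254) over the far part of the bowl, which is centred at (326,165). Clearances to the jars and the mill are fine. I lower and release.

{"name": "arm_command", "arguments": {
  "rows": [1, -0.05, 0, 0.7, 0, 0, 0, 1, 0, 0, 0.6, 0, 0, 0, 1, 0, 0, 0.37, 0, 0, 0, 1, 0, 0, 0, 0, 0, 0, 1, 0, 0, 0, 0, 0, 0, 0.5, 0, 0, 0, 0, 0, 0, 0.3, 0, 0, 0, 0, 0, 0, 0.3, 0, 0, 0, 0, 0, 0, 0.3, 0, 0, -0.6, 0, 0, 0, 0.3, 0, 0, -1, 0, 0, 0]
}}

```text
time: 18.6
ee_pos: [0.6183, 0.3192, 0.0823]
orientation: [0.004, -3.136, 0.004]
force: [0.5, 0.6, -0.3]
width: 0.0611
grip_force: 0.0
```

{"name": "arm_command", "arguments": {
  "rows": [0, 0.8, 0, -1, 0, 0, 0, 0, 0.8, 0, -1, 0, 0, 0, 0, 0.9, 0, -0.6, 0, 0, 0, 0, 0.9, -0.5, 0, 0, 0, 0, 0, 0.7, -0.5, 0, 0, 0, 0, 0, 0.4, -0.4, 0, 0, 0, 0, 0, 0, 0, 0, 0, 0, 0, 0, 0, 0, 0, 0, 0, 0]
}}

```text
time: 19.4
ee_pos: [0.4431, 0.264, 0.1871]
orientation: [-0.004, 3.14, 0.001]
force: [0.4, 0.3, 0.2]
width: 0.0877
grip_force: 0.0
```

```bash
cat >> h.py <<'E'
def reds(p,c,n,z,fish):
    h=cv2.cvtColor(p,cv2.COLOR_RGB2HSV); m=(((h[...,0]<6)|(h[...,0]>174))&(h[...,1]>170)&(h[...,2]>80)).astype(np.uint8)
    m=cv2.morphologyEx(m,cv2.MORPH_CLOSE,np.ones((7,7)))
    k,_,st,ce=cv2.connectedComponentsWithStats(m)
    for i in range(1,k):
        w=ray(c,*ce[i],z,fish)
        if st[i,4]>40 and w[0]<.72 and 0<w[1]<.5: print(n,st[i,4],ce[i].round(1),w.round(4))
E
python3 - <<'E'
from h import *
p,d,c=snap('top'); reds(p,c,'top',.02,False)
p,d,c=snap('wrist'); reds(p,c,'wrist',.02,True)
go(.440,.265,.0115)
E
```

```text
top 68 [249.3 188.2] [0.6286 0.322  0.02  ]
top 50 [266.8 258.3] [0.4314 0.2678 0.02  ]
wrist 895 [323.7 180.6] [0.4357 0.2679 0.02  ]
wrist 505 [364.  326.1] [0.6236 0.3208 0.02  ]
t 19.5 at [0.4439 0.2645 0.1868] w 0.0879 shift [0.1  0.01 4.38] turn [0.01 0.01 0.02]
```

Tomato A rests in the bowl at about (0.624, 0.321). Now tomato B.

{"name": "arm_command", "arguments": {
  "rows": [0, 0.13, 0.03, 1, 0, 0, 0, 0, 0, 0, 1, 0, 0, 0, 0, 0, 0, 1, 0, 0, 0, 0, 0, 0, 0.8, 0, 0, 0, 0, 0, 0, 0.45, 0, 0, 0, 0, 0, 0, 0, 0, 0, 0, 0, 0, 0, 0, 0, 0, 0]
}}

```text
time: 20.2
ee_pos: [0.438, 0.2653, 0.0161]
orientation: [0.005, -3.141, 0.0]
force: [0.5, -0.2, 0.5]
width: 0.0876
grip_force: 0.0
```

```bash
python3 - <<'E'
from h import *
p,d,c=snap('wrist'); reds(p,c,'wrist',.02,True); go(.438,.2655,.0115)
E
```

```text
wrist 3555 [325.5 251.7] [0.4351 0.2678 0.02  ]
t 20.25 at [0.4384 0.2655 0.0168] w 0.0877 shift [ 0.01 -0.    0.13] turn [0.   0.01 0.02]
```

Same picture position as for tomato A, so it is centred. Close and lift.

{"name": "arm_command", "arguments": {
  "rows": [0, 0.03, 0.05, 0.12, 0, 0, 0, 0.5, 0, 0, 0, 0, 0, 0, 1, 0, 0, 0, 0, 0, 0, 1, 0, 0, 0, 0, 0, 0, 1, 0, 0, 0, 0, 0, 0, 1, 0, 0, 0, 0, 0, 0, 1, 0, 0, 0, 0, 0, 0, 1, 0, 0, 0, 0, 0, 0, 1, 0, 0, 0, 0, 0, 0, 1, 0, 0, 0, 0, 0, 0]
}}

```text
time: 21.25
ee_pos: [0.4359, 0.2668, 0.0115]
orientation: [0.005, -3.142, 0.0]
force: [-0.7, -0.1, 0.6]
width: 0.0357
grip_force: 30.0
```

{"name": "arm_command", "arguments": {
  "rows": [1, 0, 0, -0.6, 0, 0, 0, 1, 0, 0, -1, 0, 0, 0, 1, 0, 0, -1, 0, 0, 0, 1, 0, 0, 0, 0, 0, 0, 1, 0, 0, 0, 0, 0, 0]
}}

```text
time: 21.75
ee_pos: [0.4365, 0.2671, 0.1163]
orientation: [-0.005, 3.139, 0.001]
force: [0.2, 0.4, -0.3]
width: 0.0357
grip_force: 30.0
```

```bash
python3 - <<'E'
from h import *
go(.5916-.030,.320,.019); print(read_state()['grip_force'])
p,d,c=snap('wrist'); reds(p,c,'wrist',.1,True)
E
```

```text
t 21.75 at [0.4365 0.2671 0.1163] w 0.0357 shift [-3.13  1.31  2.44] turn [0.01 0.02 0.02]
30.00031616189517
wrist 3358 [321.9 256. ] [0.4454 0.2678 0.1   ]
```

{"name": "arm_command", "arguments": {
  "rows": [1, -0.6, 0.26, 0, 0, 0, 0, 1, -0.7, 0.3, 0, 0, 0, 0, 1, -0.8, 0.3, 0, 0, 0, 0, 1, -0.6, 0.25, 0, 0, 0, 0, 1, -0.43, 0.2, 0, 0, 0, 0, 1, 0, 0, 0, 0, 0, 0, 1, 0, 0, 0, 0, 0, 0, 1, 0, 0, 0.8, 0, 0, 0, 1, 0, 0, 0.8, 0, 0, 0, 1, 0, 0, 0.5, 0, 0, 0]
}}

```text
time: 22.8
ee_pos: [0.5574, 0.3181, 0.0289]
orientation: [0.005, -3.137, 0.003]
force: [-0.7, -0.3, -0.0]
width: 0.0356
grip_force: 30.0
```

{"name": "arm_command", "arguments": {
  "rows": [1, 0, 0, 0.32, 0, 0, 0, 1, 0, 0, 0, 0, 0, 0, 1, 0, 0, 0, 0, 0, 0, 0.5, 0, 0, 0, 0, 0, 0, 0.3, 0, 0, 0, 0, 0, 0, 0.3, 0, 0, 0, 0, 0, 0, 0.3, 0, 0, -0.6, 0, 0, 0, 0.3, 0, 0, -1, 0, 0, 0, 0, 0, 0, -1, 0, 0, 0, 0, 0, 0, -1, 0, 0, 0]
}}

```text
time: 23.8
ee_pos: [0.5607, 0.3195, 0.1644]
orientation: [0.005, -3.142, 0.0]
force: [1.3, -0.4, 0.1]
width: 0.0737
grip_force: 0.0
```

```bash
python3 - <<'E'
from h import *
go(.425,.381,.15,yaw=180+6.5)
p,d,c=snap('wrist'); reds(p,c,'wrist',.023,True)
E
```

```text
t 23.8 at [0.5607 0.3195 0.1644] w 0.0737 shift [3.39 1.55 0.36] turn [-0.   -0.   -0.79]
wrist 1064 [320.9 195. ] [0.5618 0.3199 0.023 ]
wrist 792 [321.  251.5] [0.622  0.3202 0.023 ]
```

Both tomatoes are in the bowl, at (0.562, 0.320) and (0.622, 0.320). Next is the spoon: I move over it and turn about 83°.

{"name": "arm_command", "arguments": {
  "rows": [0, 0.8, 0.4, 0, 0, 0, 0, 0, 0.9, 0.4, 0, 0, 0, 0, 0, 0.9, 0.4, 0, 0, 0, 0, 0, 0.79, 0.35, 0, 0, 0, 0, 0, 0, 0, 0, 0, 0, 0.95, 0, 0, 0, 0, 0, 0, 0.95, 0, 0, 0, 0, 0, 0, 0.95, 0, 0, 0, 0, 0, 0, 0.95, 0, 0, 0, 0, 0, 0, 0.95, 0, 0, 0, 0, 0, 0, 0.95]
}}

```text
time: 24.85
ee_pos: [0.4252, 0.3812, 0.1629]
orientation: [1.221, 2.894, 0.001]
force: [0.4, -0.8, 0.1]
width: 0.0878
grip_force: 0.0
```

{"name": "arm_command", "arguments": {
  "rows": [0, 0, 0, 0, 0, 0, 0.95, 0, 0, 0, 0, 0, 0, 0.95, 0, 0, 0, 0, 0, 0, 0.95, 0, 0, 0, 0, 0, 0, 0.95, 0, 0, 0, 0, 0, 0, 0.93, 0, 0, 0, 0, 0, 0, 0, 0, 0, 0, 0, 0, 0, 0]
}}

```text
time: 25.55
ee_pos: [0.4252, 0.3812, 0.1629]
orientation: [2.083, 2.352, 0.0]
force: [0.7, 0.4, 0.2]
width: 0.0879
grip_force: 0.0
```

```bash
python3 - <<'E'
from h import *
print(read_state()['joints'].round(2))
go(.425,.381,.0115,yaw=96.6)
p,d,c=snap('wrist','w5.png'); print(c['position'],rot(c['orientation'])[:,2])
E
```

```text
[ 0.61  0.39  1.65 -0.    1.1   0.49]
t 25.55 at [0.4252 0.3812 0.1629] w 0.0879 shift [-0.   -0.01  3.78] turn [ 0.   -0.    0.04]
[0.41598357 0.44839129 0.31635243] [ 0.02979457 -0.24679884 -0.9686086 ]
```

View pics/w5.png

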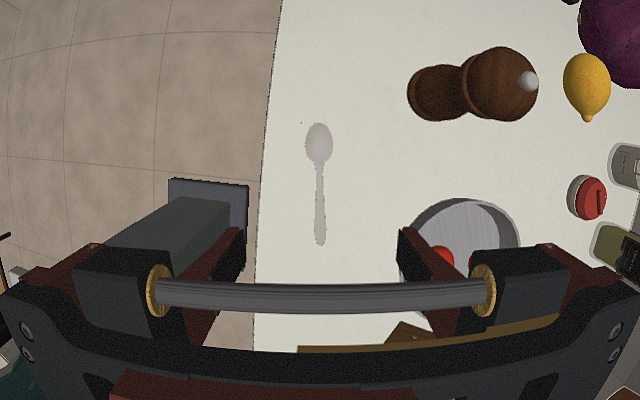

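The spoon lies vertical in the picture at u≈320, rows 122 to 245, midway between the fingers. The mill is clear. Descend.

{"name": "arm_command", "arguments": {
  "rows": [0, 0, 0, 0.9, 0, 0, 0, 0, 0, 0, 0.9, 0, 0, 0, 0, 0, 0, 0.9, 0, 0, 0, 0, 0, 0, 0.6, 0, 0, 0, 0, 0, 0, 0.35, 0, 0, 0, 0, 0, 0, 0, 0, 0, 0, 0, 0, 0, 0, 0, 0, 0, 0, 0, 0, 0, 0, 0, 0]
}}

```text
time: 26.4
ee_pos: [0.4262, 0.3819, 0.0181]
orientation: [2.086, 2.348, 0.004]
force: [-0.6, 1.0, 1.4]
width: 0.0876
grip_force: 0.0
```

```bash
python3 - <<'E'
from h import *
go(.425,.381,.0095,yaw=96.6)
p,d,c=snap('wrist','w6.png')
E
```

```text
t 26.4 at [0.4262 0.3819 0.0181] w 0.0876 shift [-0.02 -0.03  0.21] turn [ 0.02 -0.01  0.02]
```

View pics/w6.png

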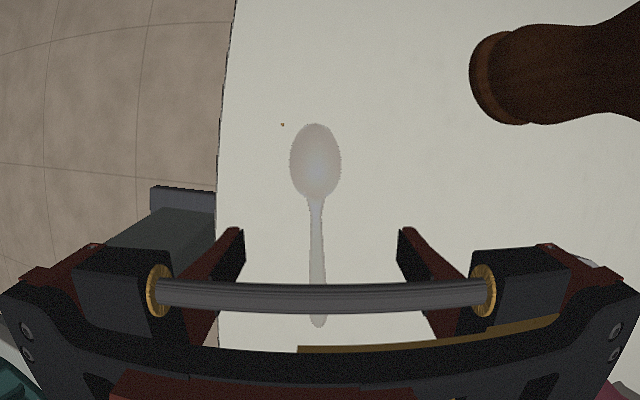

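The spoon handle is between the fingers at (317,250). I lower slightly, close and lift.

{"name": "arm_command", "arguments": {
  "rows": [0, 0, 0, 0.18, 0, 0, 0, 0, 0, 0, 0, 0, 0, 0, 0.5, 0, 0, 0, 0, 0, 0, 1, 0, 0, 0, 0, 0, 0, 1, 0, 0, 0, 0, 0, 0, 1, 0, 0, 0, 0, 0, 0, 1, 0, 0, 0, 0, 0, 0, 1, 0, 0, 0, 0, 0, 0, 1, 0, 0, 0, 0, 0, 0, 1, 0, 0, 0, 0, 0, 0]
}}

```text
time: 27.45
ee_pos: [0.4252, 0.3812, 0.0095]
orientation: [2.087, 2.348, -0.0]
force: [0.2, 0.0, 0.6]
width: 0.0273
grip_force: 0.0
```

{"name": "arm_command", "arguments": {
  "rows": [1, 0, 0, 0, 0, 0, 0, 1, 0, 0, 0, 0, 0, 0, 1, 0, 0, 0, 0, 0, 0, 1, 0, 0, 0, 0, 0, 0, 1, 0, 0, -0.5, 0, 0, 0, 1, 0, 0, -0.8, 0, 0, 0, 1, 0, 0, -1, 0, 0, 0, 1, 0, 0, -1, 0, 0, 0, 1, 0, 0, -0.7, 0, 0, 0, 1, 0, 0, 0, 0, 0, 0]
}}

```text
time: 28.45
ee_pos: [0.4276, 0.383, 0.1739]
orientation: [2.086, 2.347, 0.012]
force: [0.4, 0.5, -0.3]
width: 0.0193
grip_force: 29.9
```

```bash
python3 - <<'E'
from h import *
print(read_state()['grip_force'])
go(.45,-.0238,.17,yaw=96.6)
go(.612,-.0238,.018,yaw=186.7)
p,d,c=snap('wrist','w7.png')
E
```

```text
29.88466379701606
t 28.45 at [0.4276 0.383  0.1739] w 0.0193 shift [-10.17  -0.64   0.05] turn [ 0.05 -0.03  0.02]
t 28.45 at [0.4276 0.383  0.1739] w 0.0193 shift [-10.65   3.36   3.88] turn [  0.06   0.02 -11.25]
```

View pics/w7.png

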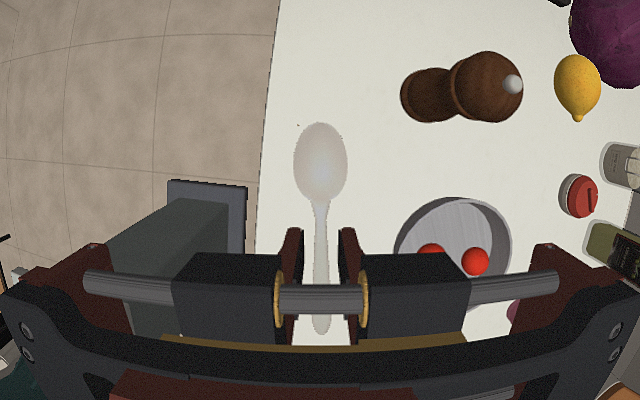

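The spoon is gripped and hangs level, with both tomatoes in the bowl at (430,256) and (474,261). I carry it along -y, then turn.

{"name": "arm_command", "arguments": {
  "rows": [1, -0.7, -0.06, 0, 0, 0, 0, 1, -1, -0.06, 0, 0, 0, 0, 1, -1, -0.06, 0, 0, 0, 0, 1, -1, -0.06, 0, 0, 0, 0, 1, -1, -0.06, 0, 0, 0, 0, 1, -1, -0.06, 0, 0, 0, 0, 1, -1, -0.06, 0, 0, 0, 0, 1, -1, -0.06, 0, 0, 0, 0, 1, -1, -0.06, 0, 0, 0, 0, 1, -1, -0.06, 0, 0, 0, 0]
}}

```text
time: 29.5
ee_pos: [0.4453, -0.0083, 0.168]
orientation: [-2.086, -2.346, 0.003]
force: [0.5, 0.1, 0.0]
width: 0.0191
grip_force: 29.9
```

{"name": "arm_command", "arguments": {
  "rows": [1, -0.47, 0, 0, 0, 0, -0.5, 1, 0, 0, 0, 0, 0, -0.95, 1, 0, 0, 0, 0, 0, -0.95, 1, 0, 0, 0, 0, 0, -0.95, 1, 0, 0, 0, 0, 0, -0.95, 1, 0, 0, 0, 0, 0, -0.95, 1, 0, 0, 0, 0, 0, -0.95, 1, 0, 0, 0, 0, 0, -0.95, 1, 0, 0, 0, 0, 0, -0.95, 1, 0, 0, 0, 0, 0, -0.95]
}}

```text
time: 30.5
ee_pos: [0.4476, -0.0253, 0.1678]
orientation: [-0.289, -3.125, -0.0]
force: [1.0, 0.2, -0.2]
width: 0.0189
grip_force: 29.9
```

{"name": "arm_command", "arguments": {
  "rows": [1, 0, 0, 0, 0, 0, -0.95, 1, 0, 0, 0, 0, 0, -0.95, 1, 0, 0, 0, 0, 0, -0.3, 1, 0, 0, 0, 0, 0, 0, 1, 0, 0, 0, 0, 0, 0]
}}

```text
time: 31.0
ee_pos: [0.4481, -0.0254, 0.1685]
orientation: [0.182, -3.134, -0.001]
force: [0.2, 0.6, -0.2]
width: 0.0191
grip_force: 29.9
```

```bash
python3 - <<'E'
from h import *
s=read_state();print(s['grip_force'],s['joints'].round(2))
go(.612,-.0238,.018,yaw=186.7)
E
```

```text
29.884839800821084 [-0.21  0.22  1.9  -0.    1.03 -1.9 ]
t 31.0 at [ 0.4481 -0.0254  0.1685] w 0.0191 shift [-4.08 -0.44  3.75] turn [ 0.   -0.02 -0.01]
```

{"name": "arm_command", "arguments": {
  "rows": [1, -0.6, -0.06, 0, 0, 0, 0, 1, -0.8, -0.08, 0, 0, 0, 0, 1, -0.8, -0.08, 0, 0, 0, 0, 1, -0.8, -0.08, 0, 0, 0, 0, 1, -0.7, -0.08, 0, 0, 0, 0, 1, -0.38, -0.06, 0, 0, 0, 0, 1, 0, 0, 0.8, 0, 0, 0, 1, 0, 0, 0.9, 0, 0, 0, 1, 0, 0, 0.8, 0, 0, 0, 1, 0, 0, 0.5, 0, 0, 0]
}}

```text
time: 32.0
ee_pos: [0.6111, -0.0237, 0.0463]
orientation: [0.182, -3.132, -0.001]
force: [0.3, -0.1, 0.3]
width: 0.0188
grip_force: 29.9
```

{"name": "arm_command", "arguments": {
  "rows": [1, 0, 0, 0, 0, 0, 0, 1, 0, 0, 0, 0, 0, 0, 1, 0, 0, 0, 0, 0, 0]
}}

```text
time: 32.3
ee_pos: [0.6141, -0.0241, 0.0507]
orientation: [-0.184, 3.134, -0.001]
force: [0.2, -0.1, 0.8]
width: 0.0193
grip_force: 29.9
```

```bash
python3 - <<'E'
from h import *
go(.612,-.0238,.016,yaw=186.7)
p,d,c=snap('wrist','w8.png')
E
```

```text
t 32.3 at [ 0.6141 -0.0241  0.0507] w 0.0193 shift [0.05 0.01 0.87] turn [-0.    0.01  0.  ]
```

View pics/w8.png

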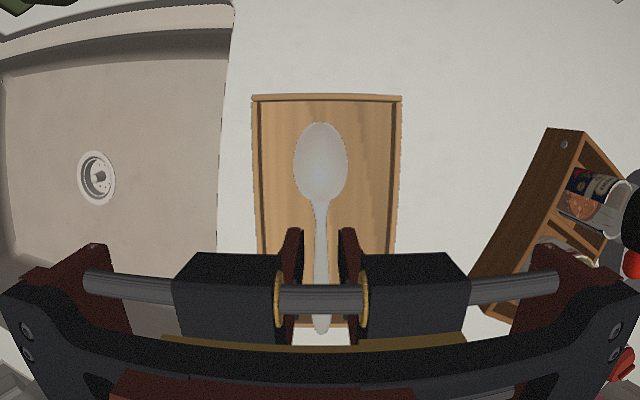

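The spoon lies along the tray (u≈320, rows 122 to 333), with the tray walls at u 255 and 400. I lower, release and retreat.

{"name": "arm_command", "arguments": {
  "rows": [1, 0.05, 0, 0.4, 0, 0, 0, 1, 0, 0, 0.3, 0, 0, 0, 1, 0, 0, 0.17, 0, 0, 0, 1, 0, 0, 0, 0, 0, 0, 1, 0, 0, 0, 0, 0, 0, 0.65, 0, 0, 0, 0, 0, 0, 0.5, 0, 0, 0, 0, 0, 0, 0.5, 0, 0, 0, 0, 0, 0, 0.5, 0, 0, -0.5, 0, 0, 0, 0.5, 0, 0, -1, 0, 0, 0]
}}

```text
time: 33.35
ee_pos: [0.6085, -0.0239, 0.0727]
orientation: [0.184, -3.13, -0.002]
force: [0.6, 0.6, 1.1]
width: 0.044
grip_force: 0.0
```

{"name": "arm_command", "arguments": {
  "rows": [0.5, 0, 0, -1, 0, 0, 0, 0.5, 0, 0, -1, 0, 0, 0, 0.5, 0, -1, -0.5, 0, 0, 0, 0.5, 0.5, -1, 0, 0, 0, 0, 0.5, 0.7, -1, 0, 0, 0, 0, 0.5, 0.7, -1, 0, 0, 0, 0, 0.5, 0.7, -1, 0, 0, 0, 0, 0.5, 0, 0, 0, 0, 0, 0, 0.5, 0, 0, 0, 0, 0, 0]
}}

```text
time: 34.25
ee_pos: [0.5308, -0.2359, 0.175]
orientation: [-0.18, 3.136, 0.0]
force: [0.4, 0.1, 0.3]
width: 0.0438
grip_force: 0.0
```

```bash
python3 - <<'E'
from h import *
p,d,c=snap('top'); P=cloud(d,c); reds(p,c,'top',.023,False)
cv2.imwrite('pics/end.png',cv2.resize(p[130:290,160:500],(800,376))[:,:,::-1])
m=np.zeros(d.shape,bool);m[168:224,356:390]=1;m&=(P[:,:,2]>.008)&(P[:,:,2]<.03)
h=cv2.cvtColor(p,cv2.COLOR_RGB2HSV);m=(h[...,1]<50)&(h[...,2]>60);m[:170]=m[222:]=0;m[:,:358]=m[:,388:]=0
q=P[m];print('spoon',len(q),cv2.minAreaRect(q[:,:2].astype(np.float32)),q[:,2].min(),q[:,2].max())
go(.5,-.2,.2)
E
```

```text
top 103 [250.4 189.6] [0.6241 0.3183 0.023 ]
top 120 [249.9 210.4] [0.5644 0.318  0.023 ]
spoon 227 ((0.6184015870094299, -0.043022505939006805), (0.05639408901333809, 0.14140798151493073), 89.47718048095703) -0.00643439085016162 0.018873679707767543
t 34.3 at [ 0.5313 -0.2348  0.1749] w 0.0439 shift [ 0.68  0.96 -0.63] turn [0.   0.   0.83]
```

View pics/end.png

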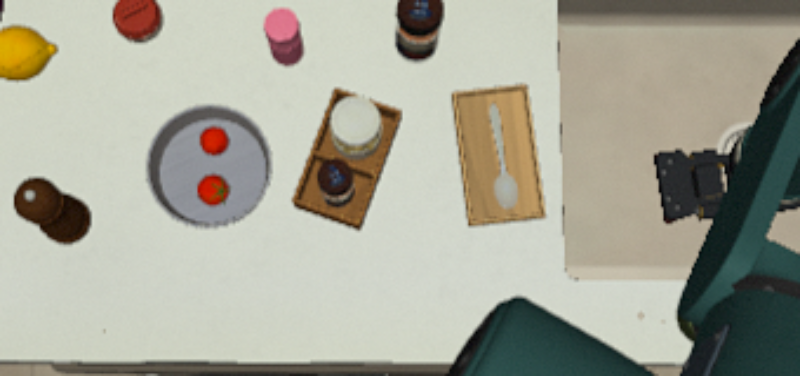

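The picture shows both jars in their bays at (356,125) and (336,180), and the two tomatoes apart in the bowl at (214,140) and (213,190). The spoon lies flat and centred in the tray at (500,158), the mill is unmoved and the robot is clear. I hand in.

```bash
python3 -c "
from h import *
print(bot.finish_job())"
```

```text
the job is handed in; nothing more can be done
None
```

I handed the job in at about 34 s, with both jars upright in their bays, the teaspoon flat in the tray and both tomatoes side by side in the bowl; in the last picture the pepper mill stood where it was, but the arm hid the mug, and the hand-in returned no verdict.

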